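Press the bush home in a link arm with the hydraulic bush press

TASK

In the wooden rack lies a link arm whose brass bush still stands proud of its eye: draw it out and slide it eye-first, bush up, into the blue press until it is fully home against the back stop (the press's guides leave no room for fingers at the eye, so you will have to lay it down and take it again by its plain end). Then push the red-knobbed valve lever all the way over to its green side, hold it hard over for two seconds so that the ram presses the bush flush, and let the lever go back to centre. Never push the lever over to the black side; leave the link arm in the press and the finished one where it is in the rack, and do not knock over the oil bottle.

Things in the scene. Friction and masses are not known exactly. Their poses are not given: they have to be found in the camera images.
- link_center (a point): centre (half-way up) of the loose aluminium link arm to be pressed, 0.25-0.4 kg, 180 long (x from -90 to +90), 28 high, z up. Eye end (x +30 to +90) 36 wide, waist (x -70 to +30) 26 wide, plain end (x -90 to -70) 32 wide. It starts on the table in one of the rack's bays, x pointing out of the bay, 80 to 88 mm of the eye end showing: to be drawn straight out by the eye end
- link_eye (a point): centre of that link arm's eye, half-way up: 65 mm from its centre along +x, 25 mm from the eye end. The brass bush sits on top here. Once home in the press, guide walls hide the sides of the eye end: only the last 90 mm of the plain end are free for fingers
- bush (a joint): how far the brass bush (26 in diameter, on top of the eye) has been pressed in, m: 0 = standing 8 mm proud, 0.008 = flush with the link arm's top. Moves only under about 16 N and stays where it is pressed
- spare_center (a point): centre (half-way up) of the finished link arm in the rack's other bay, 88 mm to the side: the same shape, but its bush is already flush. To be left alone
- rack: fixed plywood rack, origin at its footprint's centre on the table; 100 deep (its x axis, the bays open to +x), 176 wide, 42 high with a roof. Two bays at y = +44 and -44, each 42 wide and 34 high, without a floor
- seat (a point): point under the ram where the eye centre (half-way up) lies when fully home, 34 mm above the table; +x is the direction of sliding in. Bed top 20 mm above the table, from x = -97 (20 mm wide rest up to -60, then full width) to the flat back stop at x = +25. Guide walls, 46 mm above the table, stand 40 apart from x = -60 on; flared mouth, about 56 wide, starts at x = -87
- press: fixed blue C-frame press; origin on the table under the ram axis, axes as for seat. Head (90 wide, from x = -38) from 80 to 155 mm above the table, cap to 203; ram, 32 diameter, its face 64 mm above the table at rest. Base plate 10 high, x -45 to +115, y -185 to +50. Valve block (70 by 50, 60 high) at x = +20, y = -130: green strip on its -x edge, black strip on its +x edge
- lever_pivot (a point): the lever's hinge, in the press's frame at x = +20, y = -130, 62 mm above the table; the lever swings in the press's x-z plane
- lever_knob (a point): centre of the red ball (34 in diameter) on top of the steel lever (14 in diameter), 120 mm above the hinge
- valve_lever (a joint): lever angle, rad: 0 = upright (spring-centred), positive = leaning to the green side (the press's -x), stop at 0.6; negative = to the black side, stop at -0.4. The ram comes down 2.75 mm per 0.1 rad, so the bush is flush just before the green-side stop; about 10 N at the knob with a proud bush under the ram. It springs back when released
- oil: white oil bottle with a yellow label and red cap, 60 in diameter, 160 high, origin at the centre of its underside
Not all that is in view belongs to the job. Leave any purple look-alike of the part that bears link_center alone.

How it is judged:
By the outcome, as a careful person would: the job done as asked, in the order asked, and still so for the second after the job is handed in, with the robot touching nothing.
It also fails if it takes over 69 s, if anything falls off the work surface, if the arm or the gripper's body presses on something with over 40 N, if the wrist force passes 120 N, or if a joint passes its speed limit or range.

ROBOT

A 6-joint arm with a two-finger parallel gripper is mounted at the origin on the work surface. World frame = base frame: x ahead of the robot, y to its left, z up, the work surface at z = 0. Lengths are in m, angles in degrees, forces in N, time in s.
With the tool pointing down it reaches from about 0.3 to 0.75 m from the base axis. Payload 8.5 kg.
Tool frame: the origin (TCP) lies at the very end of the fingers, on their centre line; the grasp point (between the pads) lies 19 mm behind it; x points along the fingers, y is the direction in which the jaws open and shut, and the axes are right-handed (so a half turn about x gives the same grasp; the last joint's range is limited). The gripper opens to 85 mm and grips with 20 to 120 N. Pads are 22 mm wide; open, the fingers measure 114 mm over their backs; the gripper's body (76 mm by 85 mm) begins 54 mm behind the grasp point. The pads swing forward as they close: fully open they stand 13 mm farther back than shut.
Start: joints at [-88.768, 21.807, 74.336, -0, 83.858, -12.336], TCP at [0.129, -0.535, 0.211] pointing down, gripper open.
Joint ranges: [-178.18, 178.18], [-50.72, 133.34], [12.68, 142.11], [-81.47, 261.47], [9.98, 163.14], [-165.26, 165.26]. Speed limits (degrees/s): [136.94, 136.94, 180, 180, 180, 180].

INTERFACE

Orientations are given as a 3x3 rotation matrix whose columns are the frame's x, y, z axes.
In Python, from rig import env, eyes, close_job gives the robot as it stands.
- The arm moves only by the shell command python3 -m pendant 'ROWS' [OPENING] [FORCE]. ROWS is a JSON object of lists of equal length, an entry for each row: "travel": the shift along the world's x, y, z in mm, a list of three; "delta_rot": the turn, a rotation vector about the world's x, y, z in rad, a list of three. In form: {"travel": [[x, y, z], ...], "delta_rot": [[wx, wy, wz], ...]}. A call has 1 to 20 rows; each row shifts and turns the commanded pose from where the row before left it; what a row does not reach is not made up. A row lasts 1/12 s, in which the tool goes at most 41.7 mm and 7.16 degrees, less where a joint would pass 70% of its speed; a pose out of reach is approached as far as the arm can. A call with a gripper value outside its range is refused whole. OPENING is the finger opening in mm, from 0 to 85.4, set as the call begins (- or left out, the last holds). The fingers move at their own pace and stop on an object; FORCE is the grip in N (left out, the last holds). Time passes only in rows, so rows that do not move let the fingers close. It gives the time, the measured TCP pose, the force and the opening at its end, in the units of the state.
- env.observe(): the state, without advancing time (a new reading comes with each control period).
- eyes.get_image(name): name is "scene" or "top" or "wrist"; returns the picture (420x560x3 uint8, red, green, blue); there is no depth.
- eyes.camera_model(name): a dict with "vfov" (degrees; the focal length in pixels is half the picture's height over the tangent of half this angle, whatever the lens; pixels are square), "cx", "cy" (the principal point, pixels), "pose" (4x4, takes a point from camera to world coordinates). Camera axes: x right, y up, looking along -z (the intrinsics and any distortion apply to the point x, -y, -z); pixel columns grow to the right and rows downward; lengths in m; the calibration is good to about 2 mm. The wrist camera is an equidistant fisheye: a pixel r from the principal point sees the ray r / f radians off the axis. A picture is of the moment at which its call begins: read the wrist's pose just before it. camera_model takes no time and is no camera call; for the wrist camera it gives the pose at the moment of the call.
- close_job(): hands the job in, once; it reports no verdict.
The state is a dict: "time_s": time; "q": joint angles; "qvel": joint speeds; "joint_efforts": joint torques, N m; "position": TCP position; "tool_rot": TCP orientation; "ft_force": force on the tool from outside, world axes, zero at the start; "wrist_torque": the same for the moment, N m; "grip_width": finger opening in m.
Only numpy, scipy, OpenCV 4.12 (cv2) and the standard library are available. Lean on these libraries where they do the work, as an engineer would, in place of code of your own. Each camera call takes 0.05 s, during which the arm holds its last target. There are 200 camera calls.

## Working session

There is one attempt and no reset: what is moved stays moved. The work goes in short steps, Python scripts to look and compute and a shell command to move; the robot and the scene stay as the last step left them, time stands still between calls to the robot, and variables do not carry over. Pictures are saved under pics/ and viewed, about 8 in all and at most 12, crops included, and the job is handed in when it is done.

```bash
mkdir -p pics; ls
python3 - <<'E'
from rig import env, eyes
import cv2,numpy as np
np.set_printoptions(precision=4,suppress=True)
print(env.observe())
for n in ("scene","top"):
    m=eyes.camera_model(n);print(n,m)
    cv2.imwrite(f"pics/{n}0.png",eyes.get_image(n)[:,:,::-1])
E
```

```text
pics
{'time_s': 0.0, 'q': array([-88.7704,  21.842 ,  74.3855,  -0.0002,  83.8584, -12.3358]), 'qvel': array([-0.0533, -0.1085,  0.1297,  0.1263,  0.11  , -0.0314]), 'joint_efforts': array([  0.0027, -44.8465, -23.1278,  -0.0001,   0.0048,   0.    ]), 'position': array([ 0.129 , -0.5343,  0.2103]), 'tool_rot': array([[-0.    ,  0.2346, -0.9721],
       [ 0.0015, -0.9721, -0.2346],
       [-1.    , -0.0015, -0.0003]]), 'ft_force': array([-0.5706, -0.4266, -0.5289]), 'wrist_torque': array([ 0.0279,  0.0519, -0.0162]), 'grip_width': 0.08522041416627686}
scene {'vfov': 47.676230690893185, 'cx': 278.5063911461648, 'cy': 206.25600436845698, 'pose': array([[ 0.5591, -0.4977,  0.6631,  1.2931],
       [ 0.8288,  0.3128, -0.464 , -0.6932],
       [ 0.0235,  0.809 ,  0.5874,  0.8294],
       [ 0.    ,  0.    ,  0.    ,  1.    ]])}
top {'vfov': 48.10176905324302, 'cx': 275.05026056681606, 'cy': 213.40130550612005, 'pose': array([[-0.0275,  0.9937, -0.1085,  0.3949],
       [-0.9996, -0.0267,  0.008 , -0.173 ],
       [ 0.005 ,  0.1087,  0.9941,  1.2726],
       [ 0.    ,  0.    ,  0.    ,  1.    ]])}
```

View pics/scene0.png

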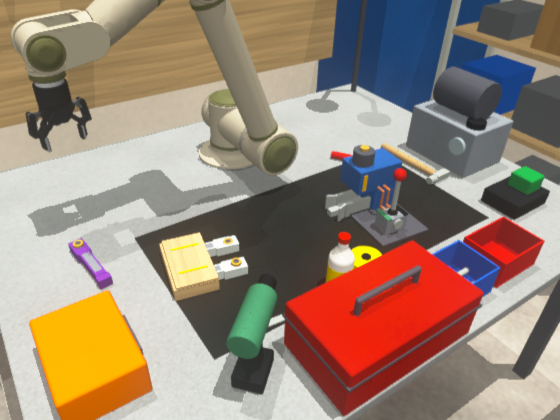

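View pics/top0.png

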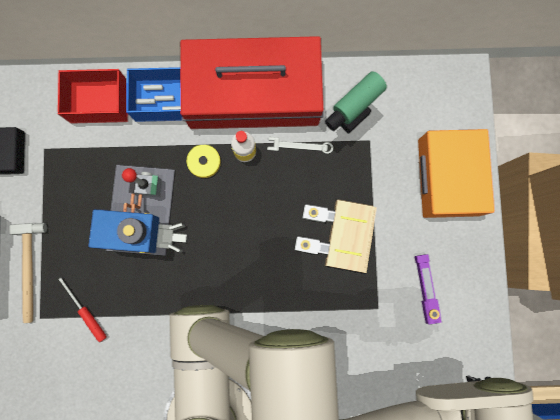

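Scene: rack at (190,265) with two white eyes at (225,245) and (235,268), and the press at (370,170). Top: rack at (350,235), eyes at (315,212) and (308,245), press at (135,210), knob at (129,175), oil at (243,148). I'll enlarge these.

Run:
```python
import cv2,numpy as np
t=cv2.imread("pics/top0.png");s=cv2.imread("pics/scene0.png")
def c(im,x,y,w,h,W,H): return cv2.resize(im[y:y+h,x:x+w],(W,H),interpolation=cv2.INTER_CUBIC)
a=np.hstack([c(t,285,190,100,90,400,300*6//5),c(t,80,155,110,100,400,360)])[:300]
a=np.hstack([c(t,285,190,100,75,400,300),c(t,85,160,110,105,400,300)])
b=np.hstack([c(s,155,225,100,75,400,300),c(s,320,140,110,105,400,300)])
cv2.imwrite("pics/crop0.png",np.vstack([a,b]))
```

```text
(no output)
```

View pics/crop0.png

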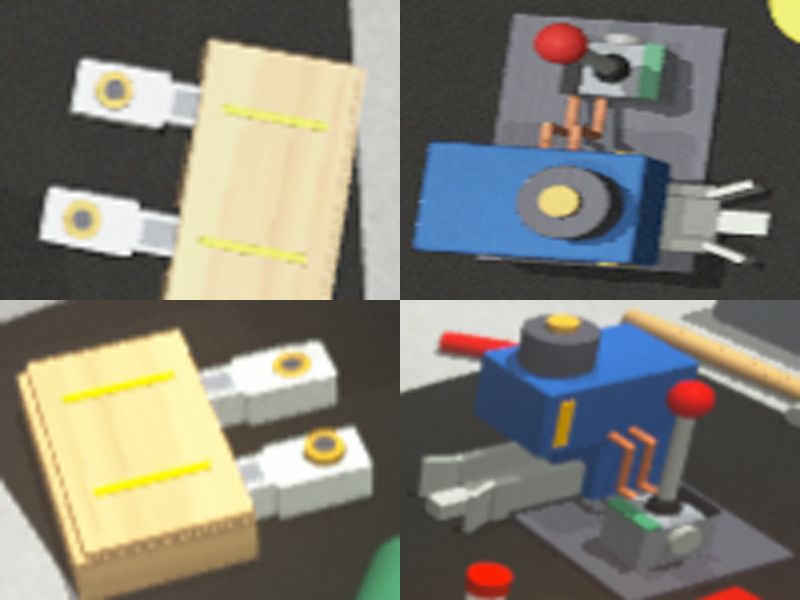

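Scene crop: the link arm nearer the camera, at larger world x, has the proud bush. That is the upper one in top, about (314,212). Green side of the valve faces world −y. Measuring now.

```bash
cat > h.py <<'E'
import numpy as np, cv2
from rig import env, eyes
np.set_printoptions(precision=4,suppress=True)
def ray(m,u,v,fish=False):
    f=210/np.tan(np.radians(m["vfov"]/2)); x=(u-m["cx"])/f; y=(v-m["cy"])/f
    if fish:
        r=np.hypot(x,y)+1e-12; d=np.array([x/r*np.sin(r),-y/r*np.sin(r),-np.cos(r)])
    else: d=np.array([x,-y,-1.])
    P=np.array(m["pose"]); return P[:3,3],P[:3,:3]@(d/np.linalg.norm(d))
def onz(m,u,v,z,fish=False):
    o,d=ray(m,u,v,fish); return o+d*(z-o[2])/d[2]
def tri(a,b):
    A=np.zeros((3,3));B=np.zeros(3)
    for o,d in (a,b):
        M=np.eye(3)-np.outer(d,d);A+=M;B+=M@o
    p=np.linalg.solve(A,B); return p,[np.linalg.norm((np.eye(3)-np.outer(d,d))@(p-o)) for o,d in(a,b)]
def blobs(im,lo,hi,win,amin=8):
    "HSV mask in win x0,y0,x1,y1 -> (area,u,v,contour)"
    x0,y0,x1,y1=win; k=cv2.inRange(cv2.cvtColor(im[y0:y1,x0:x1],cv2.COLOR_RGB2HSV),np.array(lo),np.array(hi))
    n,l,s,c=cv2.connectedComponentsWithStats(k)
    return sorted([(int(s[i,4]),round(c[i][0]+x0,1),round(c[i][1]+y0,1)) for i in range(1,n) if s[i,4]>=amin],reverse=True),k
def fwd(m,p,fish=False):
    P=np.array(m["pose"]);c=P[:3,:3].T@(np.array(p)-P[:3,3]);f=210/np.tan(np.radians(m["vfov"]/2))
    x,y,z=c[0],-c[1],-c[2]
    if fish:
        r=np.hypot(x,y);t=np.arctan2(r,z);return m["cx"]+f*t*x/r,m["cy"]+f*t*y/r
    return m["cx"]+f*x/z,m["cy"]+f*y/z
E
python3 - <<'E'
from h import *
t=cv2.imread("pics/top0.png")[:,:,::-1].copy();s=cv2.imread("pics/scene0.png")[:,:,::-1].copy()
mt,ms=eyes.camera_model("top"),eyes.camera_model("scene")
Y=([15,110,90],[32,255,255]);R=([0,150,80],[6,255,255])
for n,c,wt,ws in (("bush",Y,(290,195,330,260),(205,225,255,290)),("cap",Y,(110,210,160,250),(340,135,390,165)),("knob",R,(115,160,145,190),(385,160,415,190)),("oil",R,(230,125,256,150),(330,228,356,250))):
    a,b=blobs(t,*c,wt)[0],blobs(s,*c,ws)[0]; print(n,a[:3],b[:3])
    if n!="bush": print(tri(ray(mt,*a[0][1:]),ray(ms,*b[0][1:])))
    else:
        for i in sorted(a[:2],key=lambda q:q[2]):
            for j in b[:2]: print(i,j,tri(ray(mt,*i[1:]),ray(ms,*j[1:])))
# white exposed arms and rack roof, top view
k=blobs(t,[0,0,200],[180,45,255],(290,195,345,260))[1]
for c in cv2.findContours(k,cv2.RETR_EXTERNAL,cv2.CHAIN_APPROX_NONE)[0]:
    if len(c)>20:
        q=cv2.boxPoints(cv2.minAreaRect(c))+[290,195]; print("arm\n",np.array([onz(mt,u,v,.028)[:2] for u,v in q]))
k=blobs(t,[12,40,150],[32,160,255],(318,192,385,280))[1]
c=max(cv2.findContours(k,cv2.RETR_EXTERNAL,cv2.CHAIN_APPROX_NONE)[0],key=len)
q=cv2.boxPoints(cv2.minAreaRect(c))+[318,192]; P=np.array([onz(mt,u,v,.042)[:2] for u,v in q]);print("rack\n",P,P.mean(0))
m=eyes.camera_model("wrist");print(m)
E
```

```text
bush [(8, np.float64(313.5), np.float64(208.9))] [(145, np.float64(211.7), np.float64(284.1)), (59, np.float64(235.4), np.float64(261.3)), (35, np.float64(227.8), np.float64(240.6))]
(8, np.float64(313.5), np.float64(208.9)) (145, np.float64(211.7), np.float64(284.1)) (array([ 0.5322, -0.3179, -0.0198]), [np.float64(0.03090909623219812), np.float64(0.030909096232198074)])
(8, np.float64(313.5), np.float64(208.9)) (59, np.float64(235.4), np.float64(261.3)) (array([ 0.5377, -0.2857,  0.0421]), [np.float64(0.0014293036631968248), np.float64(0.001429303663196786)])
cap [(82, np.float64(128.7), np.float64(230.2))] [(45, np.float64(364.4), np.float64(147.7)), (25, np.float64(386.2), np.float64(146.7))]
(array([0.4828, 0.1535, 0.2011]), [np.float64(0.0008316748619866144), np.float64(0.0008316748619867942)])
knob [(151, np.float64(128.8), np.float64(174.7))] [(122, np.float64(400.0), np.float64(174.3))]
(array([0.6148, 0.1593, 0.1839]), [np.float64(0.0008571386599773847), np.float64(0.0008571386599774284)])
oil [(95, np.float64(240.8), np.float64(136.4)), (49, np.float64(242.4), np.float64(125.5))] [(142, np.float64(343.9), np.float64(237.4))]
(array([ 0.7074, -0.1037,  0.1554]), [np.float64(0.0002216857412412847), np.float64(0.00022168574124115624)])
arm
 [[ 0.4336 -0.232 ]
 [ 0.4683 -0.2395]
 [ 0.4501 -0.326 ]
 [ 0.4155 -0.3183]]
arm
 [[ 0.5194 -0.256 ]
 [ 0.5542 -0.2642]
 [ 0.5357 -0.3446]
 [ 0.501  -0.3362]]
rack
 [[ 0.3888 -0.3104]
 [ 0.5619 -0.3464]
 [ 0.5412 -0.4522]
 [ 0.3685 -0.4146]] [ 0.4651 -0.3809]
{'vfov': 65.70646984690485, 'cx': 281.04656517267557, 'cy': 206.09267872277078, 'pose': array([[ 0.2348,  0.9264,  0.2944,  0.204 ],
       [-0.972 ,  0.224 ,  0.0703, -0.5162],
       [-0.0008, -0.3027,  0.9531,  0.373 ],
       [ 0.    ,  0.    ,  0.    ,  1.    ]])}
```

Positions agree with the given sizes: cap height .201, knob .184, cap–knob distance 132 mm. The link axis is about 78°, with the eye at about (.532,−.285). I'll move above it and look with the wrist camera.

```bash
python3 -m pendant '{"travel":[[29,18,-3],[29,18,-3],[29,18,-3],[29,18,-3],[29,18,-3],[29,18,-3],[29,18,-3],[29,18,-3],[29,18,-3],[29,18,-3],[29,18,-3],[29,18,-3],[29,18,-3],[26,15,-3],[0,0,0],[0,0,0]],"delta_rot":[[0,0,0.08],[0,0,0.08],[0,0,0.08],[0,0,0.08],[0,0,0.08],[0,0,0.08],[0,0,0.08],[0,0,0.08],[0,0,0.08],[0,0,0.08],[0,0,0.08],[0,0,0.08],[0,0,0.08],[0,0,0.084],[0,0,0],[0,0,0]]}' 80
python3 - <<'E'
from h import *
print(env.observe()["q"]);m=eyes.camera_model("wrist");im=eyes.get_image("wrist");cv2.imwrite("pics/w1.png",im[:,:,::-1]);np.save("pics/w1.npy",m["pose"])
E
```

```text
time_s: 1.43
position: [0.5327, -0.2846, 0.1681]
tool_rot: [[-0.001, 0.978, -0.206], [0.001, -0.206, -0.978], [-1.0, -0.001, -0.001]]
ft_force: [0.9, -0.7, 0.3]
grip_width: 0.0798
[-39.3271  29.0732  69.4017  -0.0068  81.6077 -27.4108]
```

View pics/w1.png

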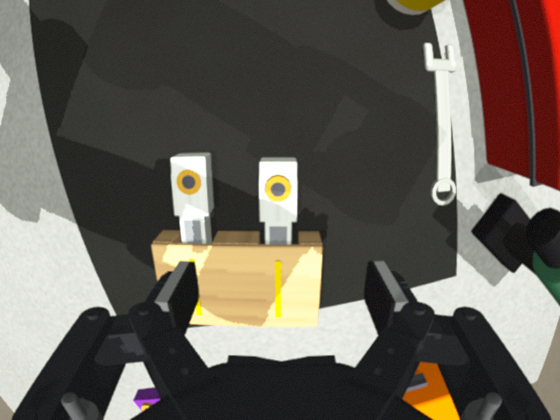

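The wrist view shows the target eye at about (278,188), on the finger mid-line, and the spare at (188,182). Measuring the bush and arm edges from it.

Run:
```python
from h import *
im=cv2.imread("pics/w1.png")[:,:,::-1].copy();m=eyes.camera_model("wrist");m["pose"]=np.load("pics/w1.npy")
for n,w,z in (("tgt",(255,165,302,215),.036),("spare",(165,160,212,205),.028)):
    b,k=blobs(im,[12,120,80],[30,255,255],w); c=max(cv2.findContours(k,cv2.RETR_EXTERNAL,cv2.CHAIN_APPROX_NONE)[0],key=len)
    (u,v),r=cv2.minEnclosingCircle(c); u+=w[0];v+=w[1]; p=onz(m,u,v,z,True)
    print(n,u,v,r,p,"dia",2*np.linalg.norm(onz(m,u+r,v,z,True)-p))
k=blobs(im,[0,0,170],[180,60,255],(250,150,308,222))[1]
c=max(cv2.findContours(k,cv2.RETR_EXTERNAL,cv2.CHAIN_APPROX_NONE)[0],key=len)
q=cv2.boxPoints(cv2.minAreaRect(c))+[250,150]
P=np.array([onz(m,u,v,.028,True)[:2] for u,v in q]);print(q,P)
for i in range(4):
    d=P[(i+1)%4]-P[i];print(np.linalg.norm(d),np.degrees(np.arctan2(d[1],d[0]))%180)
```

```text
tgt 277.51492500305176 187.74179077148438 12.75229263305664 [ 0.5293 -0.2818  0.036 ] dia 0.02385312545772266
spare 188.5 181.5 12.349188804626465 [ 0.4446 -0.2591  0.028 ] dia 0.02532957304676863
[[259. 161.]
 [297. 161.]
 [297. 221.]
 [259. 221.]] [[ 0.5171 -0.2547]
 [ 0.5522 -0.2621]
 [ 0.5406 -0.3211]
 [ 0.5036 -0.3133]]
0.03580995196523901 168.05544437989963
0.06009726237387128 78.86571476215917
0.0377366682520245 168.13564776205675
0.06015371613135242 77.0297308556837
```

Target eye at (.5295,−.282), axis 78°, spacing to the spare 87.7 mm (88 expected). Descend and grip.

```bash
python3 -m pendant '{"travel":[[-3,2.5,-30],[0,0,-30],[0,0,-30],[0,0,-30],[0,0,-25],[0,0,-15],[0,0,0],[0,0,0]],"delta_rot":[[0,0,0],[0,0,0],[0,0,0],[0,0,0],[0,0,0],[0,0,0],[0,0,0],[0,0,0]]}' 66
python3 -m pendant '{"travel":[[0,0,0],[0,0,0],[0,0,0],[0,0,0],[0,0,0],[0,0,0],[0,0,0],[0,0,0]],"delta_rot":[[0,0,0],[0,0,0],[0,0,0],[0,0,0],[0,0,0],[0,0,0],[0,0,0],[0,0,0]]}' 20 70
```

```text
time_s: 2.15
position: [0.5282, -0.2839, 0.009]
tool_rot: [[-0.001, 0.978, -0.21], [0.0, -0.21, -0.978], [-1.0, -0.001, -0.0]]
ft_force: [0.5, 0.1, -0.1]
grip_width: 0.0659
time_s: 2.82
position: [0.5296, -0.2836, 0.0105]
tool_rot: [[0.002, 0.978, -0.208], [-0.002, -0.208, -0.978], [-1.0, 0.002, 0.001]]
ft_force: [-1.9, 0.3, 7.0]
grip_width: 0.0214
```

Width 21 mm is not the expected 36, so something is off. Looking.

Run:
```python
from h import *
a=eyes.get_image("wrist");b=eyes.get_image("scene")
print(env.observe()["grip_width"],env.observe()["ft_force"])
b=cv2.resize(b[200:320,140:300],(560,420));cv2.imwrite("pics/w2.png",cv2.resize(np.hstack([a,b]),(800,300))[:,:,::-1])
```

```text
0.021528779108882106 [-1.7892  1.2361  6.8025]
```

View pics/w2.png

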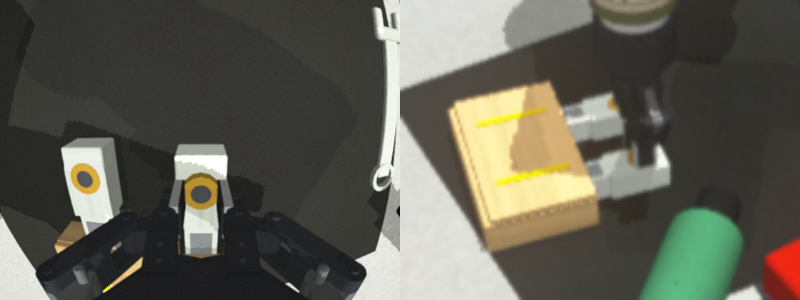

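Run:
```python
from h import *
a=eyes.get_image("wrist");b=eyes.get_image("scene")
a=cv2.resize(a[190:390,180:380],(560,560),interpolation=cv2.INTER_CUBIC)
cv2.imwrite("pics/w3.png",a[:,:,::-1])
```

```text
(no output)
```

View pics/w3.png

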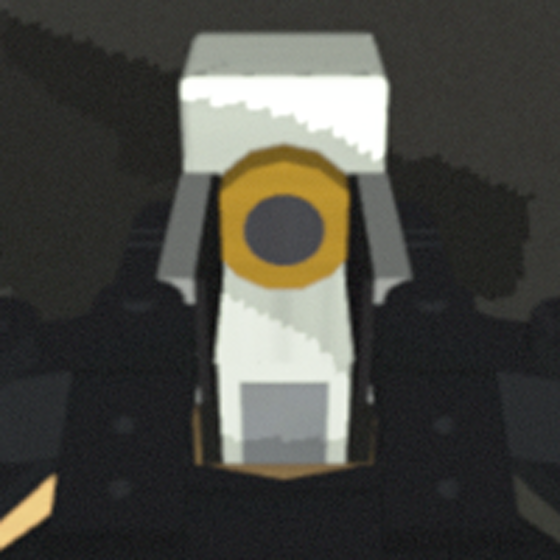

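The pads touched the link only with their tips, because the TCP was too high, so the fingers tilted. I'll open, go lower and regrip more softly.

```bash
python3 -m pendant '{"travel":[[0,0,0],[0,0,0],[0,0,0],[0,0,-4],[0,0,-3],[0,0,0],[0,0,0]],"delta_rot":[[0,0,0],[0,0,0],[0,0,0],[0,0,0],[0,0,0],[0,0,0],[0,0,0]]}' 60
python3 -m pendant '{"travel":[[0,0,0],[0,0,0],[0,0,0],[0,0,0],[0,0,0],[0,0,0]],"delta_rot":[[0,0,0],[0,0,0],[0,0,0],[0,0,0],[0,0,0],[0,0,0]]}' 20 45
```

```text
time_s: 3.6
position: [0.5288, -0.283, 0.0015]
tool_rot: [[-0.001, 0.978, -0.209], [0.001, -0.209, -0.978], [-1.0, -0.001, -0.0]]
ft_force: [-0.7, 0.3, -0.0]
grip_width: 0.0601
time_s: 4.1
position: [0.5293, -0.2833, 0.0023]
tool_rot: [[0.001, 0.978, -0.208], [-0.001, -0.208, -0.978], [-1.0, 0.001, 0.0]]
ft_force: [-0.4, 1.2, 4.9]
grip_width: 0.0341
```

34 mm: a good grip. Draw out about 127 mm along (.208,.978), lifted slightly.

```bash
python3 -m pendant '{"travel":[[0,0,1],[0,0,1],[2.1,9.8,0],[2.1,9.8,0],[2.1,9.8,0],[2.1,9.8,0],[2.1,9.8,0],[2.1,9.8,0],[2.1,9.8,0],[2.1,9.8,0],[2.1,9.8,0],[2.1,9.8,0],[2.1,9.8,0],[2.1,9.8,0],[2.1,9.8,0],[0,0,0]],"delta_rot":[[0,0,0],[0,0,0],[0,0,0],[0,0,0],[0,0,0],[0,0,0],[0,0,0],[0,0,0],[0,0,0],[0,0,0],[0,0,0],[0,0,0],[0,0,0],[0,0,0],[0,0,0],[0,0,0]]}'
```

```text
time_s: 5.43
position: [0.5566, -0.1536, 0.0039]
tool_rot: [[-0.0, 0.978, -0.207], [0.001, -0.207, -0.978], [-1.0, -0.0, -0.001]]
ft_force: [-0.3, 0.8, -2.9]
grip_width: 0.0338
```

Clear of the rack by about 36 mm. Now lift, turn to the press heading and lay it down in line with the press. No force change seen.

```bash
python3 -m pendant '{"travel":[[0,0,10],[0,0,15],[-11,15,10],[-16,24,0],[-16,26,0],[-16,26,0],[-16,26,0],[-12,17,-5],[-5,9,-10],[0,0,-12],[0,0,-8],[0,0,-2],[0,0,0],[0,0,0]],"delta_rot":[[0,0,0],[0,0,0],[0,0,0],[0,0,0.02],[0,0,0.02],[0,0,0.02],[0,0,0.02],[0,0,0.02],[0,0,0],[0,0,0],[0,0,0],[0,0,0],[0,0,0],[0,0,0]]}'
python3 -m pendant '{"travel":[[0,0,0],[0,0,0],[0,0,0],[0,0,0],[0,0,10],[0,0,30],[-4,-28,38],[-4,-35,38],[-4,-35,35],[-4,-35,30],[-3,-30,25],[0,0,0],[0,0,0]],"delta_rot":[[0,0,0],[0,0,0],[0,0,0],[0,0,0],[0,0,0],[0,0,0],[0,0,0],[0,0,0],[0,0,0],[0,0,0],[0,0,0],[0,0,0],[0,0,0]]}' 65
python3 - <<'E'
from h import *
print(env.observe()["q"]);m=eyes.camera_model("wrist");im=eyes.get_image("wrist");cv2.imwrite("pics/w4.png",im[:,:,::-1]);np.save("pics/w4.npy",m["pose"])
t=eyes.get_image("top");cv2.imwrite("pics/t4.png",t[:,:,::-1])
E
```

```text
time_s: 6.6
position: [0.4648, -0.0133, 0.0024]
tool_rot: [[0.001, 0.994, -0.111], [-0.0, -0.111, -0.994], [-1.0, 0.001, 0.0]]
ft_force: [0.4, 1.4, -2.6]
grip_width: 0.0339
time_s: 7.68
position: [0.4477, -0.1577, 0.1881]
tool_rot: [[0.002, 0.994, -0.112], [-0.001, -0.112, -0.994], [-1.0, 0.002, 0.001]]
ft_force: [-0.1, 1.6, -0.5]
grip_width: 0.0649
[-33.7364  15.3486  88.1429   0.0026  76.3676 -27.2866]
```

View pics/w4.png

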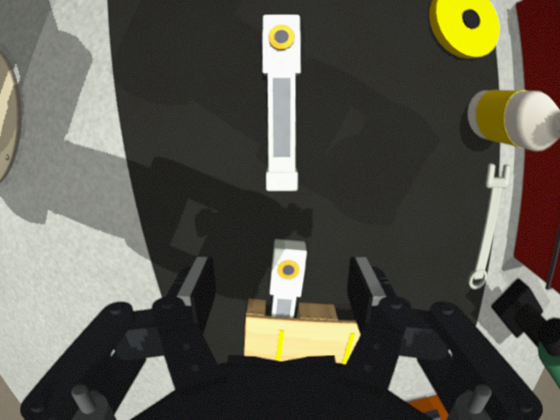

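The link lies straight: eye (281,37), plain end (282,188). The spare is untouched. Next, measure the link and move forward to look at the press mouth.

```bash
python3 -m pendant '{"travel":[[4,35,0],[4,35,0],[4,35,0],[2,25,0],[0,0,0],[0,0,0]],"delta_rot":[[0,0,0],[0,0,0],[0,0,0],[0,0,0],[0,0,0],[0,0,0]]}'
python3 - <<'E'
from h import *
m=eyes.camera_model("wrist");i5=eyes.get_image("wrist");np.save("pics/w5.npy",m["pose"])
cv2.imwrite("pics/w5.png",cv2.resize(i5[0:230,170:400],(600,600),interpolation=cv2.INTER_CUBIC)[:,:,::-1]);cv2.imwrite("pics/w5f.png",i5[:,:,::-1])
im=cv2.imread("pics/w4.png")[:,:,::-1].copy();m["pose"]=np.load("pics/w4.npy")
b,k=blobs(im,[12,120,80],[30,255,255],(262,15,300,60)); c=max(cv2.findContours(k,cv2.RETR_EXTERNAL,cv2.CHAIN_APPROX_NONE)[0],key=len)
(u,v),r=cv2.minEnclosingCircle(c);e=onz(m,u+262,v+15,.036,True);print("eye",e)
k=blobs(im,[0,0,150],[180,60,255],(255,165,310,195))[1]
c=max(cv2.findContours(k,cv2.RETR_EXTERNAL,cv2.CHAIN_APPROX_NONE)[0],key=len)
x,y,w,h=cv2.boundingRect(c);print(x+255,y+165,w,h)
for v in (170,178,185):
    r=np.where(k[v-165])[0]+255;a,b_=onz(m,r[0],v,.028,True),onz(m,r[-1]+1,v,.028,True);M=(a+b_)/2
    d=e-M;print(v,"w",np.linalg.norm(a-b_),M,"yaw",np.degrees(np.arctan2(d[1],d[0])),np.hypot(*d[:2]))
E
```

```text
time_s: 8.28
position: [0.461, -0.0243, 0.1864]
tool_rot: [[-0.002, 0.994, -0.106], [0.001, -0.106, -0.994], [-1.0, -0.002, -0.0]]
ft_force: [0.1, -0.2, 0.4]
grip_width: 0.0649
eye [ 0.464  -0.0135  0.036 ]
266 165 32 26
170 w 0.028297900381067217 [ 0.4502 -0.1448  0.028 ] yaw 83.98047853998348 0.13211336686290287
178 w 0.0325435386842566 [ 0.4492 -0.1531  0.028 ] yaw 83.9584679869858 0.14041403466674449
185 w 0.0327286814140687 [ 0.4484 -0.1604  0.028 ] yaw 83.94083119885588 0.14775941975853085
```

View pics/w5.png

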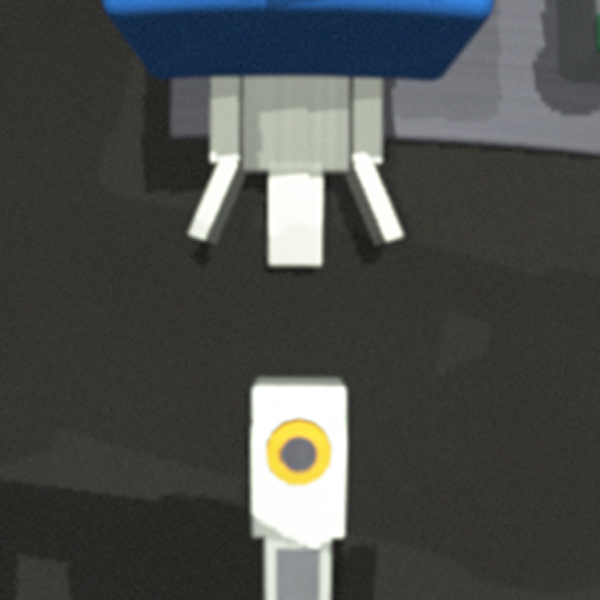

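The mouth is seen: rest at cols 267–323 down to row 265, wall inner edges at 240 and 352, flares symmetric, link aligned below. Projecting these.

Run:
```python
from h import *
m=eyes.camera_model("wrist");m["pose"]=np.load("pics/w5.npy")
s=230/600
def P(c,r,z): return onz(m,170+c*s,r*s,z,True)[:2]
R=[(P(267,265,.02),P(323,265,.02)),(P(269,180,.02),P(323,180,.02))]
W=[(P(211,160,.046),P(383,160,.046)),(P(211,85,.046),P(382,85,.046))]
I=[(P(240,160,.046),P(353,160,.046)),(P(243,85,.046),P(351,85,.046))]
F=[(P(188,238,.046),P(403,237,.046))]
E=P(298,452,.036);print("eye",E)
seat=np.array([.4828,.1535]);th=np.radians(83.75)
for n,L in (("rest",R),("outer",W),("inner",I),("flare",F)):
    for a,b in L:
        M=(a+b)/2;d=M-seat;x=d@[np.cos(th),np.sin(th)];y=d@[-np.sin(th),np.cos(th)]
        print(n,M,"w",np.linalg.norm(a-b),"press xy",x,y)
d=E-seat;print("eye in press",d@[np.cos(th),np.sin(th)],d@[-np.sin(th),np.cos(th)])
```

```text
eye [ 0.4647 -0.0127]
rest [0.471  0.0572] w 0.021354419296254295 press xy -0.0969995888599292 0.001273859905399373
rest [0.4748 0.0901] w 0.02046546726538104 press xy -0.06386526674359011 0.0010201624747240773
outer [0.4756 0.0948] w 0.06018472392702115 press xy -0.059166513479628785 0.0008102808112348929
outer [0.4783 0.1224] w 0.05992896453348907 press xy -0.03136766730787446 0.0010773546230920495
inner [0.4753 0.0945] w 0.03946588445347647 press xy -0.05942624857521423 0.000995659889708163
inner [0.4784 0.1221] w 0.037775348917953665 press xy -0.03169568658538293 0.0009117105127651653
flare [0.4721 0.0672] w 0.07566247633886737 press xy -0.08699163691699695 0.0012293380657012489
eye in press -0.1671799324513838 -9.782477569585465e-05
```

Everything agrees: rest at −97 and 20–21 wide, walls at −60 and 39.5 apart, flare at −87. The press centreline lies 1.1 mm to −x of the link line. Take the link by its plain end.

```bash
python3 -m pendant '{"travel":[[-3,-32,0],[-3,-34,-5],[-3,-34,-10],[-2.7,-31,-20],[0,0,-30],[0,0,-35],[0,0,-35],[0,0,-28],[0,0,-16],[0,0,-5.5],[0,0,0],[0,0,0]],"delta_rot":[[0,0,0],[0,0,0],[0,0,0],[0,0,0],[0,0,0],[0,0,0],[0,0,0],[0,0,0],[0,0,0],[0,0,0],[0,0,0],[0,0,0]]}' 65
python3 -m pendant '{"travel":[[0,0,0],[0,0,0],[0,0,0],[0,0,0],[0,0,0],[0,0,0],[0,0,0]],"delta_rot":[[0,0,0],[0,0,0],[0,0,0],[0,0,0],[0,0,0],[0,0,0],[0,0,0]]}' 20 60
```

```text
time_s: 9.33
position: [0.4501, -0.1579, 0.0033]
tool_rot: [[0.0, 0.994, -0.11], [-0.0, -0.11, -0.994], [-1.0, 0.0, 0.0]]
ft_force: [0.6, 0.0, 0.3]
grip_width: 0.0652
time_s: 9.92
position: [0.4503, -0.1576, 0.0041]
tool_rot: [[0.001, 0.994, -0.109], [-0.001, -0.109, -0.994], [-1.0, 0.002, 0.001]]
ft_force: [-2.8, -0.1, 9.4]
grip_width: 0.0293
```

```bash
python3 -m pendant '{"travel":[[0,0,4],[0,0,10],[0,0,10],[-0.5,10,2],[1.3,10,0],[1.3,10,0],[0,0,0],[0,0,0],[0,0,0]],"delta_rot":[[0,0,0],[0,0,0],[0,0,0],[0,0,0],[0,0,0],[0,0,0],[0,0,0],[0,0,0],[0,0,0]]}'
python3 - <<'E'
from h import *
mw=eyes.camera_model("wrist");w=eyes.get_image("wrist");ms,mt=eyes.camera_model("scene"),eyes.camera_model("top");s=eyes.get_image("scene");t=eyes.get_image("top")
for n,i in zip("wst",(w,s,t)): cv2.imwrite(f"pics/{n}6.png",i[:,:,::-1])
g=(.466,.016,.060)
Y=([12,110,80],[32,255,255]);o={}
for n,i,m,f,h in (("w",w,mw,1,35),("s",s,ms,0,14),("t",t,mt,0,12)):
    u,v=map(int,fwd(m,g,f)); b,k=blobs(i,*Y,(max(u-h,0),max(v-h,0),u+h,v+h),4);print(n,u,v,b[:2])
    if b:
        c=max(cv2.findContours(k,cv2.RETR_EXTERNAL,cv2.CHAIN_APPROX_NONE)[0],key=len);(x,y),r=cv2.minEnclosingCircle(c)
        o[n]=ray(m,x+max(u-h,0),y+max(v-h,0),f)
    
for p in ("ws","wt","st"):
    if p[0] in o and p[1] in o: print(p,tri(o[p[0]],o[p[1]]))
cv2.imwrite("pics/c6.png",np.hstack([cv2.resize(w[0:230,170:400],(400,400)),cv2.resize(s[160:260,300:400],(400,400),interpolation=cv2.INTER_CUBIC)])[:,:,::-1])
E
```

```text
time_s: 10.67
position: [0.452, -0.1272, 0.0285]
tool_rot: [[-0.0, 0.994, -0.109], [0.0, -0.109, -0.994], [-1.0, -0.0, -0.0]]
ft_force: [-0.2, -0.5, -4.2]
grip_width: 0.0288
w 277 -46 []
s 316 202 [(41, np.float64(316.7), np.float64(208.0))]
t 198 239 [(34, np.float64(200.5), np.float64(238.5))]
st (array([0.468 , 0.0154, 0.0433]), [np.float64(0.0008290555279860576), np.float64(0.0008290555279859292)])
```

View pics/c6.png

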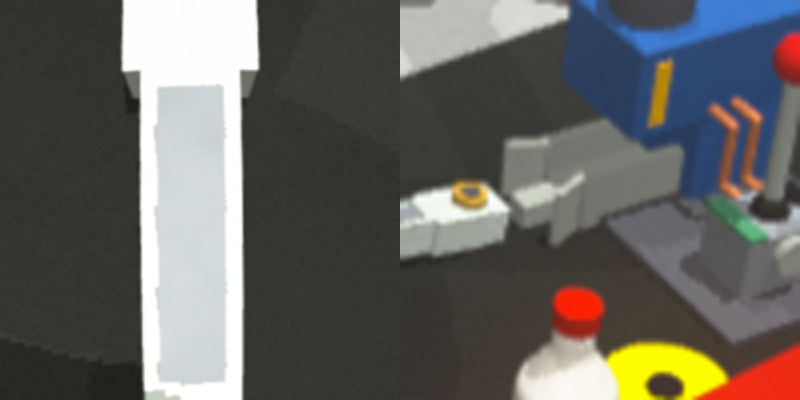

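The bush measures z≈.043 instead of about .060, and the scene crop confirms the nose droops by about 7°: the link pivoted in the pads. I'll pitch the tool nose-up, with the body leaning away from the press, and re-measure.

```bash
cat > bush.py <<'E'
from h import *
ms,mt=eyes.camera_model("scene"),eyes.camera_model("top");s=eyes.get_image("scene");t=eyes.get_image("top")
import sys
g=[float(a) for a in sys.argv[1:4]];o=[]
for n,i,m,h in (("s",s,ms,14),("t",t,mt,12)):
    u,v=map(int,fwd(m,g)); b,k=blobs(i,[12,110,80],[32,255,255],(u-h,v-h,u+h,v+h),4);print(n,u,v,b[:2])
    c=max(cv2.findContours(k,cv2.RETR_EXTERNAL,cv2.CHAIN_APPROX_NONE)[0],key=len);(x,y),r=cv2.minEnclosingCircle(c)
    o.append(ray(m,x+u-h,y+v-h))
print(tri(*o))
E
python3 -m pendant '{"travel":[[0,0,0],[0,0,0],[0,0,0],[0,0,0]],"delta_rot":[[0.06,-0.0065,0],[0.06,-0.0065,0],[0,0,0],[0,0,0]]}'
python3 bush.py .467 .016 .058
```

```text
time_s: 11.15
position: [0.4519, -0.1283, 0.0286]
tool_rot: [[0.013, 0.994, -0.111], [0.118, -0.112, -0.987], [-0.993, -0.0, -0.119]]
ft_force: [-0.4, -0.0, -4.1]
grip_width: 0.0288
s 317 203 [(42, np.float64(316.2), np.float64(203.5))]
t 198 238 [(32, np.float64(200.4), np.float64(238.6))]
(array([0.4677, 0.0126, 0.0587]), [np.float64(0.00021147356668324967), np.float64(0.00021147356668324633)])
```

Level now: the bush is at .0587 and the eye bottom about 2–3 mm above bed height. Lateral position is on the centreline. Raise slightly and slide into the mouth.

```bash
python3 -m pendant '{"travel":[[0,0,1.5],[0.9,8,0],[1.1,10,0],[1.1,10,0],[1.1,10,0],[1.1,10,0],[0.9,8,0],[0,0,0],[0,0,0]],"delta_rot":[[0.015,-0.0015,0],[0,0,0],[0,0,0],[0,0,0],[0,0,0],[0,0,0],[0,0,0],[0,0,0],[0,0,0]]}'
python3 bush.py .474 .070 .062
python3 - <<'E'
from h import *
w=eyes.get_image("wrist");s=cv2.imread("pics/w5f.png")
s=eyes.get_image("scene");t=eyes.get_image("top")
cv2.imwrite("pics/c7.png",np.hstack([cv2.resize(t[190:260,130:230],(400,280),interpolation=cv2.INTER_CUBIC),cv2.resize(s[160:230,300:400],(400,280),interpolation=cv2.INTER_CUBIC)])[:,:,::-1])
E
```

```text
time_s: 12.0
position: [0.4583, -0.0709, 0.0303]
tool_rot: [[0.014, 0.994, -0.108], [0.134, -0.109, -0.985], [-0.991, -0.0, -0.135]]
ft_force: [0.1, -0.5, -4.0]
grip_width: 0.0288
s 333 197 [(40, np.float64(333.6), np.float64(197.2))]
t 177 236 [(34, np.float64(178.4), np.float64(236.9))]
(array([0.4737, 0.0693, 0.0632]), [np.float64(0.0012042075822789515), np.float64(0.0012042075822789394)])
```

View pics/c7.png

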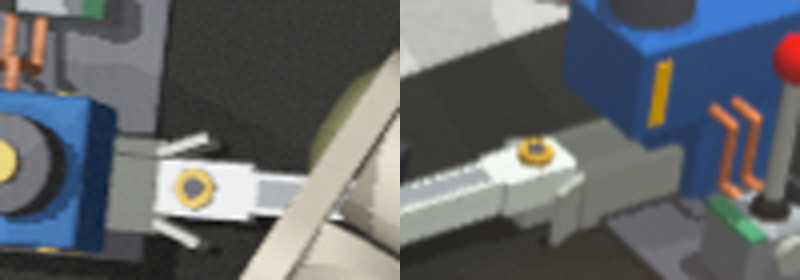

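The nose sits between the flares with no contact force, bush top at about .063. Advance 30 mm, then lower onto the bed so the bush clears the ram.

```bash
python3 -m pendant '{"travel":[[0.9,8,0],[0.9,8,0],[0.8,7,0],[0.8,7,0],[0,0,-1.5],[0,0,-1.5],[0,0,-1],[0,0,0],[0,0,0]],"delta_rot":[[0,0,0],[0,0,0],[0,0,0],[0,0,0],[0,0,0],[0,0,0],[0,0,0],[0,0,0],[0,0,0]]}'
python3 bush.py .477 .099 .058
```

```text
time_s: 13.0
position: [0.4616, -0.0416, 0.0262]
tool_rot: [[0.014, 0.994, -0.109], [0.135, -0.11, -0.985], [-0.991, -0.001, -0.135]]
ft_force: [-0.4, -0.2, -4.0]
grip_width: 0.0289
s 342 195 [(33, np.float64(342.6), np.float64(196.8))]
t 166 235 [(41, np.float64(166.9), np.float64(235.8))]
(array([0.4775, 0.0992, 0.0574]), [np.float64(0.0007197664987059196), np.float64(0.0007197664987058496)])
```

```bash
python3 -m pendant '{"travel":[[0,0,-1],[0,0,-1],[0,0,0],[0.8,7,0],[0.8,7,0],[0.8,7,0],[0.8,7,0],[0.8,7,0],[0.5,5,0],[0.5,5,0],[0,0,0]],"delta_rot":[[0,0,0],[0,0,0],[0,0,0],[0,0,0],[0,0,0],[0,0,0],[0,0,0],[0,0,0],[0,0,0],[0,0,0],[0,0,0]]}'
```

```text
time_s: 14.02
position: [0.4665, 0.0046, 0.0243]
tool_rot: [[0.014, 0.994, -0.108], [0.135, -0.109, -0.985], [-0.991, -0.001, -0.136]]
ft_force: [1.0, -0.2, -3.8]
grip_width: 0.0288
```

```bash
python3 -m pendant '{"travel":[[0.3,3,0],[0.3,3,0],[0.2,2,0],[0.2,1.5,0],[0,0,0],[0,0,0]],"delta_rot":[[0,0,0],[0,0,0],[0,0,0],[0,0,0],[0,0,0],[0,0,0]]}'; python3 -m pendant '{"travel":[[0.1,1.5,0],[0.1,1.5,0],[0,0,0],[0,0,0]],"delta_rot":[[0,0,0],[0,0,0],[0,0,0],[0,0,0]]}'
```

```text
time_s: 14.52
position: [0.4677, 0.0126, 0.0243]
tool_rot: [[0.015, 0.994, -0.109], [0.134, -0.11, -0.985], [-0.991, -0.0, -0.134]]
ft_force: [-1.3, -5.0, -2.6]
grip_width: 0.029
time_s: 14.85
position: [0.4685, 0.0127, 0.0245]
tool_rot: [[0.016, 0.994, -0.107], [0.128, -0.109, -0.986], [-0.992, 0.002, -0.129]]
ft_force: [-4.7, -24.3, -2.5]
grip_width: 0.0286
```

Stop contact came exactly at the predicted position (y=.0126), then rose to 24 N: home. Lower a hair, relax the push and release.

```bash
python3 -m pendant '{"travel":[[0,-1,-1],[0,-1,-0.5],[0,0,0],[0,0,0]],"delta_rot":[[0,0,0],[0,0,0],[0,0,0],[0,0,0]]}'; python3 -m pendant '{"travel":[[0,0,0],[0,0,0],[0,0,0],[0,0,0],[0,0,0],[0,0,0]],"delta_rot":[[0,0,0],[0,0,0],[0,0,0],[0,0,0],[0,0,0],[0,0,0]]}' 60
python3 -m pendant '{"travel":[[0,0,5],[0,0,15],[0,-5,30],[0,-20,35],[0,-30,30],[0,-30,30],[0,-20,20],[0,0,0],[0,0,0]],"delta_rot":[[0,0,0],[0,0,0],[0,0,0],[-0.0675,0.0075,0],[-0.0675,0.0075,0],[0,0,0],[0,0,0],[0,0,0],[0,0,0]]}'
python3 - <<'E'
from h import *
m=eyes.camera_model("wrist");w=eyes.get_image("wrist");np.save("pics/w8.npy",m["pose"]);s=eyes.get_image("scene")
cv2.imwrite("pics/w8f.png",w[:,:,::-1]);cv2.imwrite("pics/s8f.png",s[:,:,::-1])
cv2.imwrite("pics/c8.png",np.hstack([cv2.resize(w[0:230,165:395],(400,400),interpolation=cv2.INTER_CUBIC),cv2.resize(s[150:250,320:420],(400,400),interpolation=cv2.INTER_CUBIC)])[:,:,::-1])
E
```

```text
time_s: 15.18
position: [0.4686, 0.0125, 0.0238]
tool_rot: [[0.017, 0.994, -0.108], [0.132, -0.109, -0.985], [-0.991, 0.002, -0.133]]
ft_force: [-4.7, -11.1, 8.5]
grip_width: 0.029
time_s: 15.68
position: [0.4678, 0.0143, 0.0227]
tool_rot: [[0.014, 0.994, -0.109], [0.135, -0.11, -0.985], [-0.991, -0.001, -0.136]]
ft_force: [0.7, 0.3, -0.3]
grip_width: 0.0599
time_s: 16.43
position: [0.4679, -0.0904, 0.1875]
tool_rot: [[0.001, 0.994, -0.112], [-0.001, -0.112, -0.994], [-1.0, 0.001, 0.0]]
ft_force: [-0.1, 0.8, -0.4]
grip_width: 0.0601
```

View pics/c8.png

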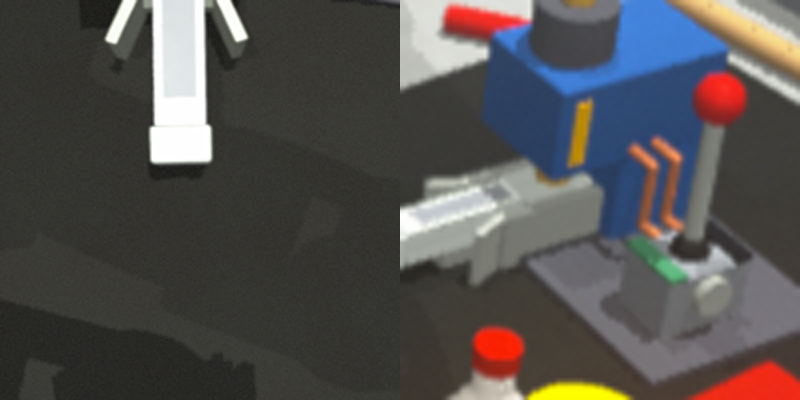

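The lever stands upright and the link is seated with the bush under the ram. Check the plain end numerically, and go over to the knob's far (+y) side with closed fingers.

```bash
python3 - <<'E'
from h import *
m=eyes.camera_model("wrist");m["pose"]=np.load("pics/w8.npy")
im=cv2.imread("pics/w8f.png")[:,:,::-1].copy()
k=blobs(im,[0,0,150],[180,60,255],(240,72,300,100))[1]
c=max(cv2.findContours(k,cv2.RETR_EXTERNAL,cv2.CHAIN_APPROX_NONE)[0],key=len);x,y,w,h=cv2.boundingRect(c);print(x+240,y+72,w,h)
seat=np.array([.4818,.1536]);th=np.radians(83.8)
p=onz(m,240+x+w/2,72+y+h-1.5,.048,True)[:2]-seat;print("plain end in press",p@[np.cos(th),np.sin(th)],p@[-np.sin(th),np.cos(th)])
E
python3 -m pendant '{"travel":[[0,0,30],[0,0,35],[0,0,30],[16,32,0],[17,33,0],[17,33,0],[17,33,0],[17,33,0],[17,33,0],[17,33,0],[17,33,0],[16,32,0],[0,0,0],[0,0,0]],"delta_rot":[[0,0,0],[0,0,0],[0,0,0],[0,0,0],[0,0,0],[0,0,0],[0,0,0],[0,0,0],[0,0,0],[0,0,0],[0,0,0],[0,0,0],[0,0,0],[0,0,0]]}' 0 40
python3 - <<'E'
from h import *
print(env.observe()["q"])
s=eyes.get_image("scene");t=eyes.get_image("top")
a=blobs(s,[0,150,80],[6,255,255],(385,160,415,190))[0];b=blobs(t,[0,150,80],[6,255,255],(115,160,145,190))[0];print(a,b)
if a and b: print(tri(ray(eyes.camera_model("scene"),*a[0][1:]),ray(eyes.camera_model("top"),*b[0][1:])))
E
```

```text
251 72 36 22
plain end in press -0.15390483331009966 -0.0016936343713665385
time_s: 17.7
position: [0.6183, 0.2076, 0.2791]
tool_rot: [[-0.005, 0.994, -0.106], [-0.0, -0.106, -0.994], [-1.0, -0.005, 0.001]]
ft_force: [-0.1, -0.7, -0.1]
grip_width: -0.0
[  8.1809  31.2565  47.4383   0.0104 101.5708  14.2817]
[(114, np.float64(399.8), np.float64(174.6))] [(147, np.float64(128.9), np.float64(174.9))]
(array([0.6144, 0.1593, 0.1829]), [np.float64(0.0007626038141404663), np.float64(0.0007626038141404879)])
```

Plain end is at −153.9 mm (−155 expected): home. Descend beside the knob and approach.

```bash
python3 -m pendant '{"travel":[[1,0,-25],[0,0,-30],[0,0,-30],[0,0,-20],[0,0,0],[0,0,0]],"delta_rot":[[0,0,0],[0,0,0],[0,0,0],[0,0,0],[0,0,0],[0,0,0]]}'; python3 -m pendant '{"travel":[[-0.6,-5,0],[-0.6,-5,0],[-0.5,-4,0],[-0.3,-3,0],[-0.3,-3,0],[0,0,0],[0,0,0]],"delta_rot":[[0,0,0],[0,0,0],[0,0,0],[0,0,0],[0,0,0],[0,0,0],[0,0,0]]}'
```

```text
time_s: 18.3
position: [0.6194, 0.2044, 0.1769]
tool_rot: [[-0.002, 0.994, -0.111], [-0.0, -0.111, -0.994], [-1.0, -0.002, 0.0]]
ft_force: [0.4, 0.2, 0.5]
grip_width: -0.0002
time_s: 18.88
position: [0.6176, 0.185, 0.1768]
tool_rot: [[-0.0, 0.994, -0.11], [0.0, -0.11, -0.994], [-1.0, -0.0, -0.0]]
ft_force: [0.0, 0.2, -0.3]
grip_width: -0.0003
```

```bash
python3 -m pendant '{"travel":[[-0.5,-5,-1],[-0.5,-5,-1],[-0.5,-5,-1],[-0.5,-5,-1],[-0.5,-5,-1],[-0.5,-5,-1.2],[-0.5,-5,-1.5],[-0.5,-5,-1.6],[0,0,0]],"delta_rot":[[0,0,0],[0,0,0],[0,0,0],[0,0,0],[0,0,0],[0,0,0],[0,0,0],[0,0,0],[0,0,0]]}'
python3 - <<'E'
from h import *
s=eyes.get_image("scene");t=eyes.get_image("top")
a=blobs(s,[0,150,80],[6,255,255],(360,160,415,205))[0];b=blobs(t,[0,150,80],[6,255,255],(115,160,170,190))[0];print(a,b)
if a and b: print(tri(ray(eyes.camera_model("scene"),*a[0][1:]),ray(eyes.camera_model("top"),*b[0][1:])))
E
```

```text
time_s: 19.63
position: [0.6137, 0.1437, 0.1716]
tool_rot: [[0.004, 0.994, -0.111], [-0.001, -0.111, -0.994], [-1.0, 0.004, 0.001]]
ft_force: [-10.1, -1.3, 24.4]
grip_width: -0.0
[(106, np.float64(390.0), np.float64(178.6))] [(128, np.float64(142.6), np.float64(176.5))]
(array([0.6107, 0.1284, 0.179 ]), [np.float64(0.0010076479517066375), np.float64(0.0010076479517067039)])
```

Upward force of 24 N is unexpected, so before going on I'll look (my last picture).

Run:
```python
from h import *
w=eyes.get_image("wrist");s=eyes.get_image("scene");t=eyes.get_image("top");o=env.observe();print(o["ft_force"],o["wrist_torque"])
f=lambda i,W,H:cv2.resize(i,(W,H),interpolation=cv2.INTER_CUBIC)
cv2.imwrite("pics/c9.png",np.vstack([np.hstack([f(w[180:400,140:420],400,300),f(s[110:230,340:500],400,300)]),np.hstack([f(t[140:215,90:190],400,300),f(s[140:215,350:450],400,300)])])[:,:,::-1])
```

```text
[-8.8666 -3.3021 24.593 ] [-0.6117  1.6801 -0.0337]
```

View pics/c9.png

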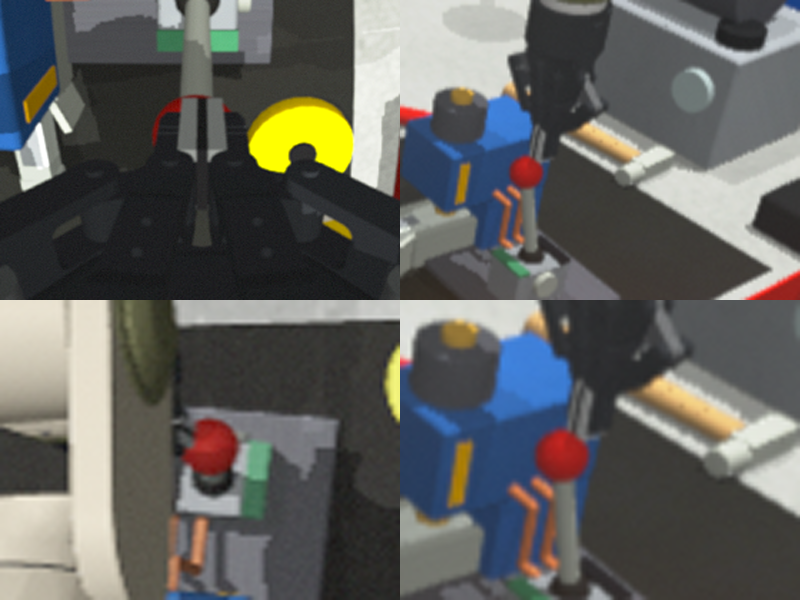

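The tips are wedged high on the back of the knob and bear down on it. It is better to hold the knob between the pads. I'll back off along the same path so the lever follows to centre, then straddle the knob.

```bash
python3 -m pendant '{"travel":[[0.5,4,5],[0.5,4,3],[0.5,4,1],[0.5,4,0],[0.5,4,0],[0.5,4,0],[0.5,4,0],[0.4,4,0],[0.4,4,0],[0.4,4,0],[0.4,4,0],[0.4,4,0],[0,4,0],[0,4,0],[0,0,0]],"delta_rot":[[0,0,0],[0,0,0],[0,0,0],[0,0,0],[0,0,0],[0,0,0],[0,0,0],[0,0,0],[0,0,0],[0,0,0],[0,0,0],[0,0,0],[0,0,0],[0,0,0],[0,0,0]]}'
python3 -m pendant '{"travel":[[0,0,20],[0,0,30],[0,0,30],[0,0,0],[0,0,0]],"delta_rot":[[0,0,0],[0,0,0],[0,0,0],[0,0,0],[0,0,0]]}' 75
python3 - <<'E'
from h import *
s=eyes.get_image("scene");t=eyes.get_image("top")
a=blobs(s,[0,150,80],[6,255,255],(360,160,415,205))[0];b=blobs(t,[0,150,80],[6,255,255],(115,160,170,190))[0];print(a,b)
if a and b: print(tri(ray(eyes.camera_model("scene"),*a[0][1:]),ray(eyes.camera_model("top"),*b[0][1:])))
m=eyes.camera_model("wrist");w=eyes.get_image("wrist");a=blobs(w,[0,150,60],[6,255,255],(200,150,360,420),100)[0];print(a[:2])
if a: print(onz(m,*a[0][1:],.182,True))
E
```

```text
time_s: 21.13
position: [0.6189, 0.202, 0.1762]
tool_rot: [[-0.001, 0.994, -0.109], [0.0, -0.109, -0.994], [-1.0, -0.001, -0.0]]
ft_force: [-0.4, 0.7, 0.3]
grip_width: 0.0002
time_s: 21.55
position: [0.6195, 0.2012, 0.2581]
tool_rot: [[0.003, 0.994, -0.11], [0.0, -0.11, -0.994], [-1.0, 0.003, -0.001]]
ft_force: [-0.2, -0.0, -0.6]
grip_width: 0.0606
[(116, np.float64(399.7), np.float64(174.6))] [(143, np.float64(129.1), np.float64(174.8))]
(array([0.6146, 0.1587, 0.1832]), [np.float64(0.0007444016033193582), np.float64(0.000744401603319428)])
[(1350, np.float64(279.8), np.float64(259.2))]
[0.6125 0.1588 0.182 ]
```

Lever is back at centre. Knob at (.6135,.1588,.182). Straddle and grip it.

```bash
python3 -m pendant '{"travel":[[-2,-14,0],[-2,-14,0],[-2,-14.5,0],[0,0,0],[0,0,-25],[0,0,-25],[0,0,-25],[0,0,-14],[0,0,-7],[0,0,0],[0,0,0]],"delta_rot":[[0,0,0],[0,0,0],[0,0,0],[0,0,0],[0,0,0],[0,0,0],[0,0,0],[0,0,0],[0,0,0],[0,0,0],[0,0,0]]}' 75
python3 -m pendant '{"travel":[[0,0,0],[0,0,0],[0,0,0],[0,0,0],[0,0,0],[0,0,0],[0,0,0]],"delta_rot":[[0,0,0],[0,0,0],[0,0,0],[0,0,0],[0,0,0],[0,0,0],[0,0,0]]}' 15 60
```

```text
time_s: 22.62
position: [0.6134, 0.1584, 0.1612]
tool_rot: [[0.0, 0.994, -0.11], [0.0, -0.11, -0.994], [-1.0, 0.0, -0.0]]
ft_force: [1.2, 0.9, 0.7]
grip_width: 0.075
time_s: 23.2
position: [0.613, 0.1589, 0.1618]
tool_rot: [[0.001, 0.994, -0.11], [0.0, -0.11, -0.994], [-1.0, 0.001, -0.0]]
ft_force: [-1.7, -0.3, 6.9]
grip_width: 0.0298
```

```bash
python3 -m pendant '{"travel":[[-0.6,-6,-0.15],[-0.6,-6,-0.45],[-0.6,-5.9,-0.75],[-0.6,-5.9,-1.05],[-0.6,-5.8,-1.35],[-0.6,-5.8,-1.65],[-0.6,-5.6,-1.9],[-0.6,-5.6,-2.2],[0,0,0]],"delta_rot":[[0,0,0],[0,0,0],[0,0,0],[0,0,0],[0,0,0],[0,0,0],[0,0,0],[0,0,0],[0,0,0]]}'
```

```text
time_s: 23.95
position: [0.608, 0.1111, 0.1547]
tool_rot: [[0.002, 0.994, -0.111], [-0.001, -0.111, -0.994], [-1.0, 0.002, 0.0]]
ft_force: [-11.2, -1.4, 23.3]
grip_width: 0.0289
```

```bash
python3 -m pendant '{"travel":[[0,0,1.5],[0,0,1.5],[0,0,0]],"delta_rot":[[0,0,0],[0,0,0],[0,0,0]]}'
python3 - <<'E'
from h import *
print(env.observe()["wrist_torque"])
s=eyes.get_image("scene");t=eyes.get_image("top")
a=blobs(s,[0,150,80],[6,255,255],(350,160,415,215))[0];b=blobs(t,[0,150,80],[6,255,255],(115,160,180,190))[0];print(a,b)
if a and b: print(tri(ray(eyes.camera_model("scene"),*a[0][1:]),ray(eyes.camera_model("top"),*b[0][1:])))
E
```

```text
time_s: 24.2
position: [0.6079, 0.1123, 0.1554]
tool_rot: [[0.0, 0.994, -0.11], [0.0, -0.11, -0.994], [-1.0, 0.0, -0.0]]
ft_force: [-5.3, 0.0, 9.7]
grip_width: 0.0286
[ 0.0287  1.0264 -0.3424]
[(47, np.float64(383.2), np.float64(180.1))] [(15, np.float64(152.3), np.float64(177.3))]
(array([0.6082, 0.1057, 0.1807]), [np.float64(0.001612648531204368), np.float64(0.0016126485312043493)])
```

Relieved by raising 3 mm. Continue the arc with slightly less drop.

```bash
python3 -m pendant '{"travel":[[-0.6,-5.4,-2],[-0.6,-5.4,-2.2],[-0.5,-4,-2],[0,0,0]],"delta_rot":[[0,0,0],[0,0,0],[0,0,0],[0,0,0]]}'
```

```text
time_s: 24.63
position: [0.6063, 0.0979, 0.1486]
tool_rot: [[-0.0, 0.994, -0.11], [0.002, -0.11, -0.994], [-1.0, -0.0, -0.002]]
ft_force: [-3.6, 4.3, 7.1]
grip_width: 0.029
```

```bash
python3 -m pendant '{"travel":[[-0.4,-4,-2],[-0.4,-4,-2.2],[0,0,0]],"delta_rot":[[0,0,0],[0,0,0],[0,0,0]]}';python3 -m pendant '{"travel":[[-0.2,-2,-1],[-0.2,-2,-1],[0,0,0]],"delta_rot":[[0,0,0],[0,0,0],[0,0,0]]}'
```

```text
time_s: 24.88
position: [0.6054, 0.0873, 0.1463]
tool_rot: [[0.0, 0.994, -0.11], [-0.004, -0.11, -0.994], [-1.0, 0.001, 0.004]]
ft_force: [-16.9, -12.9, 28.7]
grip_width: 0.0246
time_s: 25.13
position: [0.6054, 0.0849, 0.1416]
tool_rot: [[0.0, 0.994, -0.11], [-0.0, -0.11, -0.994], [-1.0, 0.0, 0.0]]
ft_force: [0.2, 0.2, -0.2]
grip_width: 0.015
```

The knob slipped out of the grip at the end, and the grip closed to 15 mm. A flat pad face behind the knob will be surer, so I'll rise, turn 90° and straddle it along the push direction.

```bash
python3 -m pendant '{"travel":[[0,0,25],[0,0,35],[0,0,35],[0,0,20],[0.5,5,0],[0.5,5,0],[0.5,5,0],[0.5,5,0],[0.5,5,0],[0.5,5,0],[0.5,5,0],[0.5,5,0],[0.5,5,0],[0.5,5,0],[0,5,0],[0,5,0],[0,5,0],[0,5,0],[0,0,0]],"delta_rot":[[0,0,0],[0,0,0],[0,0,0],[0,0,0],[0,0,-0.12],[0,0,-0.12],[0,0,-0.12],[0,0,-0.12],[0,0,-0.12],[0,0,-0.12],[0,0,-0.12],[0,0,-0.12],[0,0,-0.12],[0,0,-0.12],[0,0,-0.12],[0,0,-0.12],[0,0,-0.12],[0,0,-0.011],[0,0,0]]}' 70
python3 - <<'E'
from h import *
s=eyes.get_image("scene");t=eyes.get_image("top")
a=blobs(s,[0,150,80],[6,255,255],(350,160,415,215))[0];b=blobs(t,[0,150,80],[6,255,255],(115,160,180,190))[0];print(a,b)
if a and b: print(tri(ray(eyes.camera_model("scene"),*a[0][1:]),ray(eyes.camera_model("top"),*b[0][1:])))
m=eyes.camera_model("wrist");w=eyes.get_image("wrist");a=blobs(w,[0,150,60],[6,255,255],(150,100,410,420),100)[0];print(a[:2])
if a: print(onz(m,*a[0][1:],.182,True))
print(env.observe()["q"])
E
```

```text
time_s: 26.72
position: [0.6103, 0.1563, 0.2561]
tool_rot: [[-0.0, -0.106, -0.994], [0.001, -0.994, 0.106], [-1.0, -0.001, 0.001]]
ft_force: [0.0, -0.1, -0.2]
grip_width: 0.0701
[(119, np.float64(400.1), np.float64(174.4))] [(118, np.float64(128.3), np.float64(175.5))]
(array([0.6134, 0.1612, 0.1822]), [np.float64(0.0010853881193840689), np.float64(0.0010853881193841613)])
[(1454, np.float64(275.4), np.float64(205.9))]
[0.6128 0.1596 0.182 ]
[ 3.5058 28.8552 55.2235  0.0249 95.929  99.6697]
```

Lever is at centre, turned 90°. Descend straddling, fingers before and behind the knob.

```bash
python3 -m pendant '{"travel":[[3,3,0],[0,0,0],[0,0,-20],[0,0,-25],[0,0,-25],[0,0,-15],[0,0,-8],[0,0,0],[0,0,0]],"delta_rot":[[0,0,0],[0,0,0],[0,0,0],[0,0,0],[0,0,0],[0,0,0],[0,0,0],[0,0,0],[0,0,0]]}' 60 40
python3 -m pendant '{"travel":[[-0.5,-5,0],[-0.5,-5,0],[-0.5,-5,0],[-0.6,-6,-0.5],[-0.6,-6,-0.5],[-0.6,-6,-0.8],[-0.6,-6,-1],[-0.6,-6,-1.3],[0,0,0]],"delta_rot":[[0,0,0],[0,0,0],[0,0,0],[0,0,0],[0,0,0],[0,0,0],[0,0,0],[0,0,0],[0,0,0]]}'
```

```text
time_s: 27.62
position: [0.6137, 0.1582, 0.1642]
tool_rot: [[0.001, -0.11, -0.994], [0.001, -0.994, 0.11], [-1.0, -0.001, -0.001]]
ft_force: [0.2, 0.2, 0.8]
grip_width: 0.0603
time_s: 28.37
position: [0.6088, 0.1121, 0.1593]
tool_rot: [[-0.0, -0.111, -0.994], [0.0, -0.994, 0.111], [-1.0, -0.0, 0.0]]
ft_force: [0.9, 0.7, 2.2]
grip_width: 0.0601
```

```bash
python3 -m pendant '{"travel":[[-0.6,-5,-1.6],[-0.6,-5,-1.9],[-0.6,-5,-2.2],[-0.6,-5,-2.4],[-0.5,-4.5,-2.4],[-0.5,-4.5,-2.5],[0,0,0]],"delta_rot":[[0,0,0],[0,0,0],[0,0,0],[0,0,0],[0,0,0],[0,0,0],[0,0,0]]}'
python3 -m pendant '{"travel":[[-0.3,-3,-1.5],[-0.3,-3,-1.2],[0,0,0],[0,0,0]],"delta_rot":[[0,0,0],[0,0,0],[0,0,0],[0,0,0]]}'
```

```text
time_s: 28.95
position: [0.6054, 0.0837, 0.1462]
tool_rot: [[-0.0, -0.111, -0.994], [0.001, -0.994, 0.111], [-1.0, -0.001, 0.0]]
ft_force: [0.2, 2.8, 5.7]
grip_width: 0.06
time_s: 29.28
position: [0.6048, 0.0785, 0.1439]
tool_rot: [[0.0, -0.11, -0.994], [0.002, -0.994, 0.11], [-1.0, -0.002, -0.0]]
ft_force: [0.9, 5.1, 6.1]
grip_width: 0.0602
```

```bash
python3 -m pendant '{"travel":[[-0.2,-2,-0.5],[-0.2,-2,0],[0,0,0]],"delta_rot":[[0,0,0],[0,0,0],[0,0,0]]}';python3 -m pendant '{"travel":[[-0.2,-2,0],[0,0,0]],"delta_rot":[[0,0,0],[0,0,0]]}'
```

```text
time_s: 29.53
position: [0.6045, 0.0764, 0.1432]
tool_rot: [[0.001, -0.109, -0.994], [0.005, -0.994, 0.109], [-1.0, -0.005, -0.0]]
ft_force: [1.8, 13.4, 5.1]
grip_width: 0.0598
time_s: 29.7
position: [0.6045, 0.0759, 0.1432]
tool_rot: [[0.002, -0.109, -0.994], [0.008, -0.994, 0.109], [-1.0, -0.008, -0.001]]
ft_force: [3.4, 19.6, 3.7]
grip_width: 0.0601
```

Stop reached: the position no longer advances and force rises to 20 N. Add 1 mm and hold over 2.5 s.

```bash
for i in 1 2; do python3 -m pendant '{"travel":[[0,-0.5,0],[0,0,0],[0,0,0],[0,0,0],[0,0,0],[0,0,0],[0,0,0],[0,0,0],[0,0,0],[0,0,0],[0,0,0],[0,0,0],[0,0,0],[0,0,0],[0,0,0],[0,0,0]],"delta_rot":[[0,0,0],[0,0,0],[0,0,0],[0,0,0],[0,0,0],[0,0,0],[0,0,0],[0,0,0],[0,0,0],[0,0,0],[0,0,0],[0,0,0],[0,0,0],[0,0,0],[0,0,0],[0,0,0]]}'; done
python3 - <<'E'
from h import *
s=eyes.get_image("scene");t=eyes.get_image("top");cv2.imwrite("pics/s10.png",s[:,:,::-1]);cv2.imwrite("pics/t10.png",t[:,:,::-1])
a=blobs(s,[0,150,60],[6,255,255],(350,160,415,215))[0];b=blobs(t,[0,150,60],[6,255,255],(115,155,190,195))[0];print(a,b)
if a and b: print(tri(ray(eyes.camera_model("scene"),*a[0][1:]),ray(eyes.camera_model("top"),*b[0][1:])))
E
```

```text
time_s: 31.03
position: [0.6045, 0.0759, 0.1432]
tool_rot: [[0.002, -0.108, -0.994], [0.008, -0.994, 0.108], [-1.0, -0.008, -0.001]]
ft_force: [3.7, 21.5, 4.0]
grip_width: 0.0597
time_s: 32.37
position: [0.6045, 0.0758, 0.1431]
tool_rot: [[0.002, -0.108, -0.994], [0.009, -0.994, 0.108], [-1.0, -0.009, -0.001]]
ft_force: [3.8, 21.3, 4.0]
grip_width: 0.0602
[(119, np.float64(377.9), np.float64(187.4))] []
```

Held 2.7 s at over 20 N against the stop. Let it back slowly, then rise clear.

```bash
python3 -m pendant '{"travel":[[0.2,3,0.5],[0.6,5,2.5],[0.6,5,2.4],[0.6,5,2.2],[0.6,5,2],[0.6,5,1.9],[0.6,5,1.7],[0.6,5,1.5],[0.6,5,1.3],[0.6,5,1],[0.6,5,0.8],[0.6,5,0.6],[0.6,5,0.5],[0.6,5,0.4],[0.6,5,0.3],[0.6,5,0.2],[0.6,5,0],[0.2,4,0],[0,0,0]],"delta_rot":[[0,0,0],[0,0,0],[0,0,0],[0,0,0],[0,0,0],[0,0,0],[0,0,0],[0,0,0],[0,0,0],[0,0,0],[0,0,0],[0,0,0],[0,0,0],[0,0,0],[0,0,0],[0,0,0],[0,0,0],[0,0,0],[0,0,0]]}'
python3 - <<'E'
from h import *
print("pred stop px",fwd(eyes.camera_model("scene"),(.6071,.0918,.162)),"seen 377.9,187.4")
s=eyes.get_image("scene")
print(blobs(s,[0,150,60],[6,255,255],(350,155,420,215))[0])
E
```

```text
time_s: 34.05
position: [0.6142, 0.1591, 0.163]
tool_rot: [[-0.0, -0.109, -0.994], [0.001, -0.994, 0.109], [-1.0, -0.001, 0.0]]
ft_force: [-0.2, 0.4, -0.6]
grip_width: 0.0601
pred stop px (np.float64(377.1654221059627), np.float64(187.77577262308904)) seen 377.9,187.4
[(111, np.float64(399.5), np.float64(174.9))]
```

```bash
python3 -m pendant '{"travel":[[0,0,15],[0,0,30],[0,0,35],[0,0,30],[-10,-35,0],[-10,-35,0],[-10,-35,0],[-10,-35,0],[-10,-35,0],[-10,-35,0],[0,0,0],[0,0,0]],"delta_rot":[[0,0,0],[0,0,0],[0,0,0],[0,0,0],[0,0,0],[0,0,0],[0,0,0],[0,0,0],[0,0,0],[0,0,0],[0,0,0],[0,0,0]]}'
python3 - <<'E'
from h import *
s=eyes.get_image("scene");t=eyes.get_image("top");s8=cv2.imread("pics/s8f.png")[:,:,::-1].copy()
for n,i in (("before",s8),("after",s)):
    print(n,"brass",blobs(i,[8,90,60],[32,255,255],(345,185,375,205),2)[0],"knob",blobs(i,[0,150,60],[6,255,255],(385,155,420,190))[0],"oilcap",blobs(i,[0,150,80],[6,255,255],(330,225,356,250))[0][:1],
     "spare",blobs(i,[12,110,80],[32,255,255],(218,230,240,250))[0][:1])
    k=blobs(i,[0,0,140],[180,60,255],(270,180,345,240))[1];print(int((k>0).sum()))
# pixel rows around the bush
for n,i in (("before",s8),("after",s)): print(n,i[188:200,352:362].astype(int).tolist()[0:12:2][0][:3], i[194,350:366].tolist())
d=cv2.absdiff(s8,s)[180:215,340:380].max(2);print((d>40).sum(),np.argwhere(d>40)[:,::-1][:30].tolist())
E
```

```text
time_s: 35.1
position: [0.5538, -0.0534, 0.2732]
tool_rot: [[0.0, -0.113, -0.994], [0.0, -0.994, 0.113], [-1.0, -0.0, -0.0]]
ft_force: [0.8, 0.2, 0.5]
grip_width: 0.06
before brass [(23, np.float64(363.7), np.float64(187.7)), (5, np.float64(355.2), np.float64(194.2))] knob [(123, np.float64(399.9), np.float64(174.3))] oilcap [(140, np.float64(343.9), np.float64(237.5))] spare [(31, np.float64(227.5), np.float64(240.7))]
642
after brass [(23, np.float64(363.7), np.float64(187.7)), (3, np.float64(354.7), np.float64(193.3))] knob [(121, np.float64(399.2), np.float64(174.7))] oilcap [(141, np.float64(343.9), np.float64(237.4))] spare [(32, np.float64(227.4), np.float64(240.7))]
643
before [[42, 62, 95], [43, 63, 95], [42, 63, 95]] [[162, 167, 158], [162, 168, 158], [160, 165, 156], [156, 158, 149], [130, 116, 84], [125, 103, 58], [103, 90, 67], [77, 79, 88], [66, 78, 102], [68, 78, 101], [89, 89, 101], [95, 92, 89], [111, 114, 109], [137, 143, 141], [157, 163, 157], [161, 167, 159]]
after [[44, 63, 96], [43, 62, 95], [42, 62, 95]] [[162, 168, 158], [162, 168, 158], [161, 166, 158], [161, 164, 154], [155, 141, 104], [142, 119, 69], [93, 84, 74], [70, 76, 91], [67, 79, 103], [70, 80, 103], [93, 91, 102], [104, 102, 99], [122, 130, 131], [139, 146, 145], [158, 164, 157], [163, 168, 161]]
0 []
```

Change near the bush is small. Work out which pixels the bush should occupy in the scene view, proud and flush.

Run:
```python
from h import *
m=eyes.camera_model("scene");c=np.array([.4823,.1536]);th=np.radians(83.8);X=np.array([np.cos(th),np.sin(th)]);Yv=np.array([-np.sin(th),np.cos(th)])
f=lambda x,y,z:tuple(round(float(a),1) for a in fwd(m,(*(c+x*X+y*Yv),z)))
for n,a in (("bush top -x",(-.013,0,.056)),("flush -x",(-.013,0,.048)),("flush near",(-.009,-.009,.048)),("proud near",(-.009,-.009,.056)),("ram face -x",(-.016,0,.064)),("ram near",(-.011,-.011,.064)),("head low edge c",(-.038,-.045,.08)),("head low edge mid",(-.038,0,.08)),("head far",(-.038,.045,.08)),("wall -60",(-.06,-.02,.046)),("wall -20",(-.02,-.02,.046)),("wall 0",(0,-.02,.046))): print(n,f(*a))
s8=cv2.imread("pics/s8f.png")[:,:,::-1];s=eyes.get_image("scene")
for r in range(189,199,1):
    print(r," ".join("%3d,%3d,%3d"%tuple(p) for p in s8[r,349:361]));print("   "," ".join("%3d,%3d,%3d"%tuple(p) for p in s[r,349:361]))
```

```text
bush top -x (353.9, 192.7)
flush -x (353.6, 194.9)
flush near (356.5, 196.2)
proud near (356.8, 193.9)
ram face -x (353.4, 190.6)
ram near (357.0, 192.1)
head low edge c (356.9, 196.0)
head low edge mid (347.7, 187.9)
head far (338.9, 180.2)
wall -60 (344.0, 203.2)
wall -20 (355.5, 199.7)
wall 0 (361.2, 197.9)
189  72, 73, 70  81, 84, 85  77, 87,101  55, 72, 98  44, 64, 95  43, 63, 94  43, 62, 95  44, 62, 95  42, 62, 94  45, 68,105  46, 72,113  46, 72,115
     72, 73, 69  81, 85, 86  78, 86,101  56, 72, 99  44, 64, 96  44, 64, 96  42, 62, 95  43, 62, 95  43, 63, 96  42, 66,104  45, 71,113  46, 73,116
190 102,104, 97 119,122,114 120,123,118  92,101,111  60, 75, 99  45, 64, 94  41, 62, 93  43, 62, 95  42, 62, 95  44, 68,107  46, 72,113  46, 73,115
    103,106, 98 121,125,116 121,124,119  92,102,111  61, 76,101  46, 65, 96  43, 63, 95  42, 63, 95  43, 62, 96  44, 68,108  43, 71,113  45, 73,115
191 128,132,124 131,134,125 136,140,131 134,139,133  99,107,112  64, 73, 90  47, 64, 94  43, 63, 94  43, 63, 95  44, 69,109  44, 71,112  46, 72,114
    129,132,124 132,135,127 137,141,132 136,141,
[... 1471 characters left out ...]
 161,165,157 162,167,157 162,167,156 164,167,154 159,158,137 156,150,124 156,149,124 156,149,124 159,151,125
197 162,168,160 160,165,157 162,167,159 162,167,158 163,168,159 162,168,159 163,168,159 162,167,157 162,165,155 161,164,153 157,161,151 154,158,146
    163,168,160 161,166,157 162,167,159 164,168,160 163,169,160 165,170,161 164,170,161 164,169,159 163,166,156 161,165,155 159,163,153 156,159,148
198 174,180,171 161,167,159 161,166,157 162,167,159 162,167,158 161,166,158 161,166,156 159,163,156 155,159,151 151,155,147 144,149,140 138,141,132
    176,181,172 163,168,160 162,167,159 163,169,160 163,169,160 162,167,159 163,168,159 159,164,156 155,159,151 153,157,148 145,150,141 140,142,134
```

The upper 1–2 px of dark brass side wall are gone, and what is left there is bright top face. That fits the 2.2 px drop predicted for a flush bush. The spare, the oil bottle cap and the knob have not moved. Handing in.

```bash
python3 -c "
from rig import env,close_job
print(env.observe()['time_s'],env.observe()['ft_force']);print(close_job())"
```

```text
35.25 [-0.08992158 -0.28506999  0.37358566]
the job is handed in; nothing more can be done
None
```

I drew out the link arm with the proud bush, laid it down and took it again by its plain end. I then slid it home into the press and held the lever over to its green side. The job was handed in at 35 s with the robot touching nothing.

**What the last checks showed**
- **Link home:** the back stop was felt at the predicted position, pushing with 24 N. Afterwards the plain end measured −153.9 mm, against −155 mm expected.
- **Lever over:** it came up against its stop and I held it for 2.7 s at about 21 N. The knob was within 1 px of where 0.6 rad should put it. I then eased it back, and it stands at centre.
- **Bush flush:** the evidence is indirect. The bush is mostly hidden by the press head, but the visible brass dropped by 1–2 px, close to the 2.2 px expected for flush.
- **Other items:** the finished link arm's bush and the oil bottle's cap are at the same pixels in the scene view after the press stroke as before it.

**What went wrong on the way**
- The first grip on the eye was too high, so I redid it lower.
- The link drooped about 7° when held by its plain end, so I pitched the tool up to level it.
- My first push on the knob bore down on top of it (about 24 N), so I backed off.
- On the second try I gripped the knob and it slipped out close to the green stop, so the lever sprang back on its own. It was at centre when next measured. I could not see whether it briefly swung past centre toward the black side.
- The third push, with a finger pad flat behind the knob, was the one that worked.

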